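# Complete the three-bay parts kit without doubling a part

### The arm

A 7-joint arm with a two-finger parallel gripper is mounted at the origin on a cart in front of the work surface, level with it; the furniture and walls round the work are solid. World frame = base frame: x ahead of the robot, y to its left, z up, the work surface at z = 0. Lengths are in mm, angles in rad, forces in N, time in s.
With the tool pointing down it reaches from about 400 to 875 mm from the base axis. Payload 4.4 kg.
Tool frame: the origin (TCP) lies midway between the tips of the shut fingers; the grasp point (between the pads) lies 19 mm behind it (bot.grasp_offset is the z of the grasp point in the tool frame, in mm); z points along the fingers, y is the direction in which the jaws open and shut (so a half turn about z gives the same grasp; the last joint's range is limited). The gripper opens to 85 mm and grips with 20 to 120 N. Pads are 22 mm wide; open, the fingers measure 114 mm over their backs; the gripper's body (76 mm by 85 mm) begins 54 mm behind the grasp point. The pads swing forward as they close: fully open they stand 13 mm farther back than shut.
Start: joints at [1.125, 0.628, 0.038, 1.517, -0.027, 0.996, -0.02], TCP at [241.006, -603.684, 231.313] pointing down, gripper open.
Joint ranges: [-3.06, 3.06], [-0.37, 2.12], [-1.25, 1.32], [0.18, 2.47], [-1.1, 4.24], [0.23, 1.98], [-2.94, 2.94]. Speed limits (rad/s): [2.57, 2.57, 3.14, 3.14, 3.14, 3.14, 3.14].

### API

Orientations are given as a unit quaternion [x, y, z, w].
In Python, from rig import monitor, vision, workorder, recognise, bot gives the robot as it stands.
- The arm moves only by the tool send_rows, never from a script. Its argument "series" is a list of rows, each a list of 3 entries, a list of its own where there are three numbers: the closure, from -1 (fully open) to 1 (shut), so that 0 is half open, then the shift along the tool's x, y, z in mm, then the turn, a rotation vector about the tool's x, y, z in degrees. In form: [[hand, [dx, dy, dz], [ax, ay, az]], ...]. A call has 1 to 20 rows; each row is the pose to reach, as a shift and turn from the pose measured when the call began, along the tool's axes at that moment; what a row does not reach only later rows make up. A row lasts 1/12 s, in which the tool goes at most 41.7 mm and 7.16 degrees, less where a joint would pass 70% of its speed; a pose out of reach is approached as far as the arm can. A call with a gripper value outside its range is refused whole. The fingers move at their own pace and stop on an object; the grip force is fixed at half the most. Time passes only in rows, so rows that repeat a pose let the fingers close. It gives the time, the measured TCP pose, the force and the opening at its end, in the units of the state.
- monitor.observe(): the state, without advancing time (a new reading comes with each control period).
- vision.snapshot(name): name is "side" or "top"; returns (picture, depth): 400x640x3 uint8, red, green, blue; 400x640 float32, mm along the optical axis (not along the pixel's ray), 0 where there is no reading.
- vision.camera_model(name): a dict with "mtx" (3x3 intrinsics, pixels), "extrinsics" (4x4, takes a point from camera to world coordinates). Camera axes: x right, y up, looking along -z (the intrinsics and any distortion apply to the point x, -y, -z); pixel columns grow to the right and rows downward; lengths in mm; the calibration is good to about 2 mm. A picture is of the moment at which its call begins. camera_model takes no time and is no camera call.
- workorder.hand_in(): hands the job in, once; it reports no verdict.
Trained networks look in the newest picture that a camera, given by its name, has taken for a name from the list of things; names that differ only in an ending like _2 or _b are one class to them, and where a whole thing is asked for, a point or a joint stands for the part that bears it (a point fixed in the world has none). Each returns a list of dicts, best first, with "score" (0 to 1); they miss things now and then, are a little off and sometimes report something else, mostly with a low value. They report only what shows in the picture. A call takes as long as a camera call. They do not tell look-alikes from the thing itself.
- recognise(camera, label): "bbox" ([centre column, centre row, width, height] in pixels, round what is visible of it).
The state is a dict: "time": time; "qpos": joint angles; "joint_vel": joint speeds; "tau": joint torques, N m; "tcp_pos": TCP position; "ee_rot": TCP orientation; "contact_force": force on the tool from outside, world axes, zero at the start; "wrist_torque": the same for the moment, N m; "finger_gap": finger opening in mm.
Only numpy, scipy, OpenCV 4.12 (cv2) and the standard library are available. Lean on these libraries where they do the work, as an engineer would, in place of code of your own. Each camera call takes 0.05 s, during which the arm holds its last target.

### The job

Complete the parts kit in the three-bay wooden tray: it must hold exactly one turned finial, one dowel and one thick planed wooden block, one part in each bay. One bay is already filled: leave that part alone and add only the two kinds that are still missing, taking either of the two alike from the bench. The finial must stand upright, the dowel and block lie flat on the bay floor as they lay on the bench, and the spare parts and everything else stay where they are.

Things in the scene. Friction and masses are not known exactly. Their poses are not given: they have to be found in the camera images.
- bay_1: one of three identical bays that together form a low wooden tray, fixed to the bench, cork-coloured floor; inside 150 mm along its x and 110 mm along its y, walls 4 mm thick and 16 mm high; the three stand side by side along y, 118 mm between centres, all at the same yaw, in varying order. Origin: centre of the bay at floor level (the floor is level with the bench top, z = 0)
- bay_2: one of three identical bays that together form a low wooden tray, fixed to the bench, cork-coloured floor; inside 150 mm along its x and 110 mm along its y, walls 4 mm thick and 16 mm high; the three stand side by side along y, 118 mm between centres, all at the same yaw, in varying order. Origin: centre of the bay at floor level (the floor is level with the bench top, z = 0)
- bay_3: one of three identical bays that together form a low wooden tray, fixed to the bench, cork-coloured floor; inside 150 mm along its x and 110 mm along its y, walls 4 mm thick and 16 mm high; the three stand side by side along y, 118 mm between centres, all at the same yaw, in varying order. Origin: centre of the bay at floor level (the floor is level with the bench top, z = 0)
- finial_a: turned pale wooden finial like a small skittle, 96 mm tall, 42 mm across its foot and across its belly (belly about 50 mm up), 0.06 kg, standing; origin: centre of the underside of its foot, z up; one of two alike
- finial_b: turned pale wooden finial like a small skittle, 96 mm tall, 42 mm across its foot and across its belly (belly about 50 mm up), 0.06 kg, standing; origin: centre of the underside of its foot, z up; one of two alike
- dowel_a: plain round wooden dowel, 20 mm thick and 120 mm long, with a shallow flat on which it lies 18 mm high, 0.025 kg; origin: middle of its underside, y along its length; one of two alike
- dowel_b: plain round wooden dowel, 20 mm thick and 120 mm long, with a shallow flat on which it lies 18 mm high, 0.025 kg; origin: middle of its underside, y along its length; one of two alike
- block_a: brown planed wooden block, 50 mm (x) by 90 mm (y) by 35 mm high, 0.1 kg, lying on its broad face; origin: centre of its underside; one of two alike
- block_b: brown planed wooden block, 50 mm (x) by 90 mm (y) by 35 mm high, 0.1 kg, lying on its broad face; origin: centre of its underside; one of two alike
- pencil: bystander: red pencil, 15 x 168 x 8 mm; origin: centre of its underside
- masking_tape: bystander: roll of pale paper tape lying flat, 94 mm across, 30 mm high; origin: centre of its underside
- tape_measure: bystander: yellow tape measure, 34 x 77 x 56 mm; origin: centre of its underside
- pliers: bystander: pliers with red handles lying flat, 48 x 157 x 12 mm; origin: centre of its underside
Mind the look-alikes: they are no part of the job. What is shaped like the finial_a but pink is not meant.

How it is judged:
By the outcome, as a careful person would: the job done as asked, in the order asked, and still so for the second after the job is handed in, with the robot touching nothing.
It also fails if it takes over 69 s, if anything falls off the work surface, if the arm or the gripper's body presses on something with over 40 N, if the wrist force passes 120 N, or if a joint passes its speed limit or range.

## Working session

There is one attempt and no reset: what is moved stays moved. The work goes in short steps, Python scripts to look and compute and a tool call to move; the robot and the scene stay as the last step left them, time stands still between calls to the robot, and variables do not carry over. Pictures are saved under pics/ and viewed, and the job is handed in when it is done.

Besides the shell and the picture viewer there is one more tool, called as a command line: name --argument value ..., lists and objects as JSON in quotes. send_rows: Moves the arm, as the interface text tells. Its arguments: {"type":"object","properties":{"series":{"type":"array","items":{"type":"array"}}},"required":["series"]}

```bash
mkdir -p pics; ls
cat > h.py <<'E'
import numpy as np, cv2, json
from rig import monitor, vision, workorder, recognise, bot
def snap(n):
    p,d=vision.snapshot(n); np.savez('/tmp/%s.npz'%n,p=p,d=d); return p,d
def world(n,d):
    m=vision.camera_model(n);K=np.array(m['mtx']);T=np.array(m['extrinsics'])
    v,u=np.mgrid[:d.shape[0],:d.shape[1]]
    x=(u-K[0,2])/K[0,0]*d;y=(v-K[1,2])/K[1,1]*d
    P=np.stack([x,-y,-d,np.ones_like(d)],-1)@T.T
    return P[...,:3]
def save(name,p): cv2.imwrite('pics/'+name,p[...,::-1])
E
python3 - <<'E'
from h import *
s=monitor.observe(); print(s); print(bot.grasp_offset)
for n in('side','top'):
    p,d=snap(n); save(n+'0.png',p); m=vision.camera_model(n); print(n,np.round(m['mtx'],1).tolist(),np.round(m['extrinsics'],3).tolist(),[k for k in m])
    for l in ['finial_a','dowel_a','block_a','bay_1']:
        print(l,[(np.round(r['bbox']).astype(int).tolist(),round(r['score'],2)) for r in recognise(n,l)])
E
```

```text
pics
{'time': 0.0, 'qpos': array([ 1.12520963,  0.62932487,  0.0384431 ,  1.51838583, -0.02697172,
        0.99630409, -0.01997722]), 'joint_vel': array([ 0.00081396,  0.00057845,  0.00039084, -0.00176559,  0.00169381,
        0.00092495, -0.00064843]), 'tau': array([-4.83693111e-04, -5.63405764e+01,  1.22578505e+00, -1.93444723e+01,
        1.10277216e-02,  1.04501290e-02,  1.09567156e-05]), 'tcp_pos': array([ 240.75235439, -603.0865106 ,  230.39720414]), 'ee_rot': array([ 9.82020449e-01,  1.88772167e-01, -2.03631352e-04, -9.30015488e-04]), 'contact_force': array([ 0.06821951, -0.87202612, -0.08971247]), 'wrist_torque': array([-0.01937042, -0.04190421,  0.03070669]), 'finger_gap': 85.21848846240006}
-18.700000000000003
side [[373.0, 0.0, 316.8], [0.0, 373.0, 194.8], [0.0, 0.0, 1.0]] [[-0.98, 0.069, -0.185, 339.869], [-0.198, -0.372, 0.907, 1115.802], [-0.006, 0.926, 0.378, 521.457], [0.0, 0.0, 0.0, 1.0]] ['mtx', 'extrinsics']
finial_a [([364, 253, 18, 40], 0.92), ([273, 204, 18, 31], 0.72), ([361, 230, 18, 18], 0.51)]
dowel_a [([377, 179, 7, 15], 0.47)]
block_a [([299, 252, 20, 26], 0.83), ([339, 221, 20, 21], 0.71), ([344, 194, 47, 12], 0.63)]
bay_1 [([344, 206, 49, 17], 0.87), ([343, 195, 47, 14], 0.86), ([344, 226, 56, 21], 0.61)]
top [[388.3, 0.0, 322.4], [0.0, 388.3, 193.9], [0.0, 0.0, 1.0]] [[0.004, 0.996, -0.088, 453.974], [-1.0, 0.004, -0.003, -21.503], [-0.003, 0.088, 0.996, 1308.714], [0.0, 0.0, 0.0, 1.0]] ['mtx', 'extrinsics']
finial_a [([247, 244, 18, 12], 0.72), ([223, 221, 18, 14], 0.55), ([218, 248, 17, 14], 0.49), ([294, 156, 14, 16], 0.46)]
dowel_a [([429, 203, 34, 8], 0.79), ([417, 248, 36, 14], 0.74)]
block_a [([232, 194, 32, 20], 0.81), ([286, 223, 28, 16], 0.73)]
bay_1 [([357, 217, 40, 50], 0.68), ([286, 222, 38, 48], 0.58), ([324, 224, 39, 50], 0.57)]
```

View images.

Run:
```python
from h import *
for n,(r0,r1,c0,c1) in {'top':(100,300,170,470),'side':(130,290,200,440)}.items():
    p=np.load('/tmp/%s.npz'%n)['p']; c=p[r0:r1,c0:c1]
    f=800/(c1-c0); 
    if (r1-r0)*f>600:f=600/(r1-r0)
    save(n+'0c.png',cv2.resize(c,None,fx=f,fy=f,interpolation=cv2.INTER_CUBIC)); print(n,f)
```

```text
top 2.6666666666666665
side 3.3333333333333335
```

View pics/top0.png

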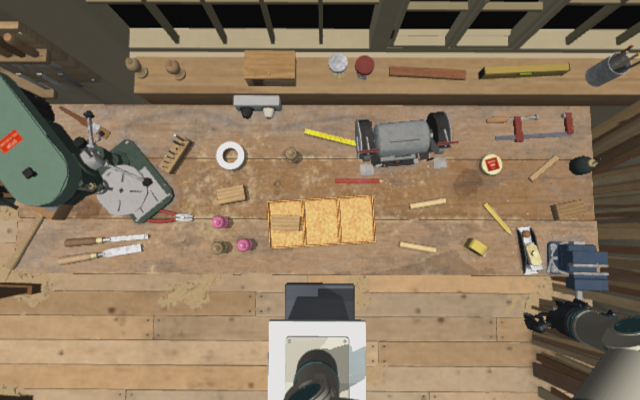

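View pics/side0.png

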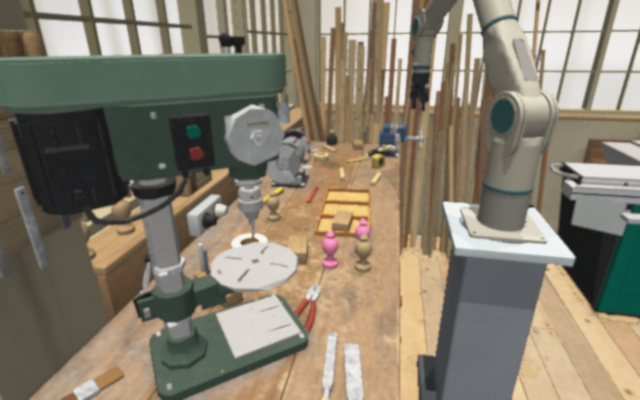

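```bash
true
```

```text
(no output)
```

View pics/top0c.png

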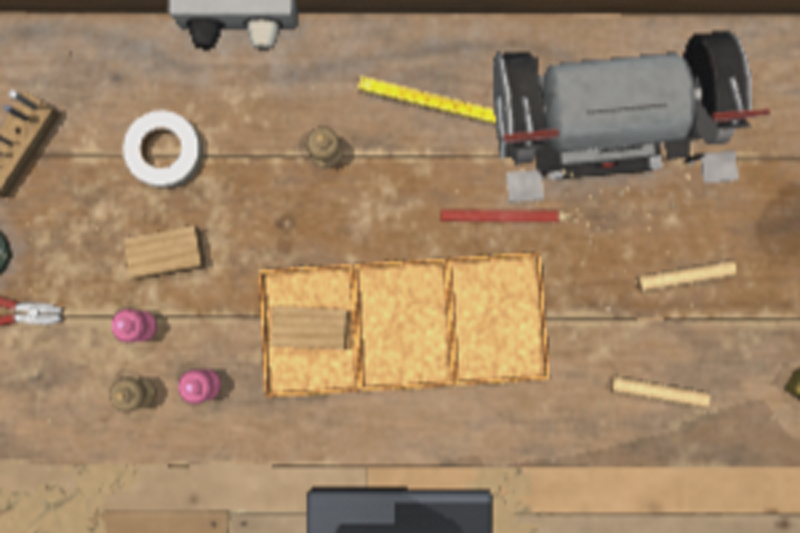

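View pics/side0c.png

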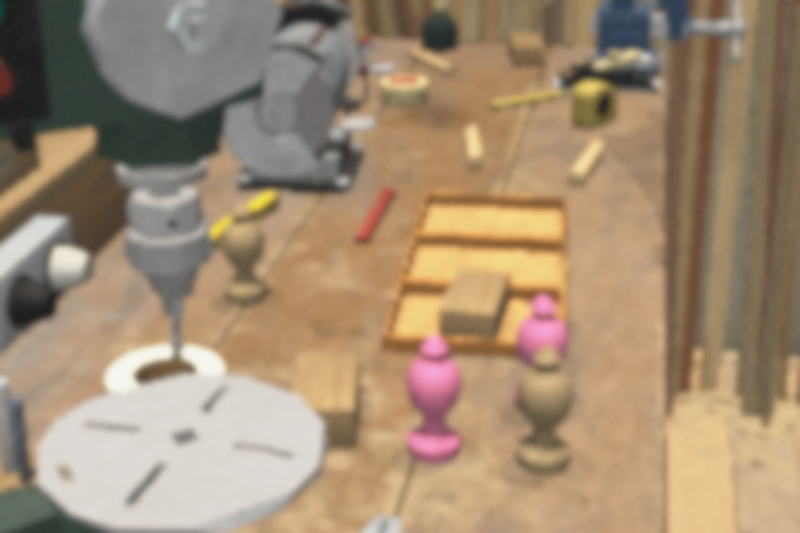

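Run:
```python
from h import *
d=np.load('/tmp/top.npz')['d'];W=world('top',d)
for n,(u,v) in dict(finialBrownNear=(218,248),finialUp=(291,156),blockbench=(231,194),blocktray=(286,223),dow1=(429,203),dow2=(417,247),bayc=(322,222),bayr=(357,218),pinkA=(219,221),pinkB=(245,244),bench=(320,265),tape=(230,155)).items():
    print(n,np.round(W[v,u]))
```

```text
finialBrownNear [391. 307.  88.]
finialUp [685.  84.  74.]
blockbench [565. 284.  34.]
blocktray [471. 101.  35.]
dow1 [ 539. -373.   17.]
dow2 [ 394. -330.   19.]
bayc [475. -17.   3.]
bayr [ 489. -134.   -2.]
pinkA [475. 308.  83.]
pinkB [404. 225.  78.]
bench [332. -10.   2.]
tape [702. 299.  -1.]
```

Run:
```python
from h import *
Z=np.load('/tmp/top.npz');p,d=Z['p'],Z['d'];W=world('top',d)
g=p.astype(int)
def reg(name,u,v,zl,zh,R=28):
    s=np.s_[v-R:v+R+1,u-R:u+R+1]; w=W[s]; m=((w[...,2]>zl)&(w[...,2]<zh)).astype(np.uint8)
    n,l,st,c=cv2.connectedComponentsWithStats(m,connectivity=8)
    k=l[R,R]; P=w[l==k]
    r=cv2.minAreaRect(P[:,:2].astype(np.float32))
    print(name,k,len(P),'mean',P.mean(0).round(1),'zmax',np.percentile(P[:,2],95).round(1),'mid',((P.min(0)+P.max(0))/2).round(1),'ext',np.ptp(P,axis=0).round(1),'rect',np.round(r[0],1),np.round(r[1],1),round(r[2],1))
reg('dow1',429,203,9,40); reg('dow2',417,247,9,40)
reg('fin',291,156,35,120); reg('finfoot',291,156,20,120);reg('finA',219,247,25,120)
for a in(12,):reg('blocktray',286,223,22,60)
# walls
m=(W[...,2]>7)&(W[...,2]<25)
print(W[250:255,300:330,2].std())
# tray colour
hsv=cv2.cvtColor(p,cv2.COLOR_RGB2HSV)
print(hsv[222,322],hsv[218,357],hsv[240,330],hsv[260,330])
for nm,c in (('mid',(322,222)),('right',(357,218))):
    pass
# print luminance rows for edges
print('row222 cols 262..382',g[215:228,262:382].mean((0,2)).round().astype(int).tolist())
print('z',W[205:230,262:382,2].mean(0).round().astype(int).tolist())
```

```text
dow1 2 209 mean [ 540.  -367.6   16.5] zmax 21.7 mid [ 541.  -367.6   16.7] ext [ 37.6 117.8  14.9] rect [ 540.2 -367.9] [ 19.4 119.3] 10.0
dow2 1 215 mean [ 396.1 -331.    16.6] zmax 21.7 mid [ 395.1 -330.8   17.2] ext [ 36.1 118.4  15.6] rect [ 395.9 -331.8] [119.9  19.7] 80.3
fin 1 128 mean [693.9  84.5  76.2] zmax 95.7 mid [697.2  84.9  77.3] ext [39.8 39.1 42.9] rect [696.1  86.3] [39.5 39.4] 66.4
finfoot 6 129 mean [693.8  84.5  75.8] zmax 95.7 mid [697.2  84.9  60.1] ext [39.8 39.1 77.3] rect [696.1  86.3] [39.5 39.4] 66.4
finA 3 137 mean [393.3 312.3  75.6] zmax 94.8 mid [393.2 316.1  77.4] ext [38.2 40.2 44.4] rect [393.2 316.1] [40.3 38.1] 89.4
blocktray 1 423 mean [472.8 102.3  35. ] zmax 39.2 mid [472.3 102.8  32. ] ext [49.  88.8 17.9] rect [472.3 102.8] [49.  88.8] 0.0
2.5666242262221237
[ 19 119 230] [ 18 125 227] [ 20 118 230] [ 14  92 175]
row222 cols 262..382 [134, 135, 137, 133, 131, 133, 152, 88, 123, 158, 156, 156, 157, 158, 159, 158, 157, 156, 155, 155, 155, 154, 154, 154, 153, 152, 154, 154, 153, 152, 154, 155, 155, 153, 154, 157, 153, 122, 102, 117, 136, 129, 132, 126, 176, 179, 179, 181, 182, 180, 180, 179, 178, 177, 175, 173, 172, 171, 175, 178, 178, 177, 176, 178, 182, 179, 179, 181, 185, 183, 181, 183, 181, 178, 169, 145, 152, 137, 130, 173, 180, 179, 180, 180, 180, 181, 179, 176, 176, 174, 172, 171, 171, 173, 177, 179, 177, 174, 178, 183, 181, 179, 181, 184, 183, 182, 183, 182, 182, 176, 147, 113, 135, 130, 136, 136, 134, 135, 136, 136]
z [0, 0, -1, 0, 0, 53, 15, 59, -1, 0, 19, 22, 21, 21, 22, 22, 124, 21, 21, 21, 20, 21, 21, 21, 74, 22, 21, 22, 21, 21, 22, 21, 21, 20, 21, 20, 20, 18, 53, 1, 10, 68, 10, 0, 1, 0, 2, 1, 1, 1, 1, 2, 1, 1, 1, 1, 0, 0, 54, 53, 0, 0, 1, 0, 0, 1, 1, 1, 0, 54, 1, 53, 1, 0, 0, 6, 15, 14, 57, 0, 0, 0, 1, 2, 1, 1, 0, 0, 0, 1, 2, 1, 0, 1, 1, 53, 1, 106, 1, 1, 1, 0, 0, 1, 0, 1, 1, 0, 1, 2, 4, 168, 7, 0, 0, -1, 0, 0, -1, 0]
```

Run:
```python
from h import *
Z=np.load('/tmp/top.npz');p,d=Z['p'],Z['d'];W=world('top',d)
s=np.s_[140:175,275:310]; w=W[s].reshape(-1,3)
for a,b in((85,100),(75,85),(60,75),(45,60),(30,45)):
    P=w[(w[:,2]>a)&(w[:,2]<b)]; print(a,len(P),np.median(P,0).round(1),P.min(0).round(1),P.max(0).round(1))
hsv=cv2.cvtColor(p,cv2.COLOR_RGB2HSV); m=((hsv[...,2]>205)&(hsv[...,0]<25)&(hsv[...,1]>90)).astype(np.uint8)
m[:185]=0;m[260:]=0;m[:,:260]=0;m[:,385:]=0
M=vision.camera_model('top');K=np.array(M['mtx']);T=np.array(M['extrinsics'])
def toz(u,v,z=0):
    r=T[:3,:3]@np.array([(u-K[0,2])/K[0,0],-(v-K[1,2])/K[1,1],-1]); t=(z-T[2,3])/r[2]; return T[:3,3]+t*r
n,l,st,c=cv2.connectedComponentsWithStats(m)
for k in range(1,n):
    if st[k,4]<200: continue
    vv,uu=np.where(l==k); P=np.array([toz(u,v)[:2] for u,v in zip(uu,vv)],np.float32)
    r=cv2.minAreaRect(P); print(st[k],'rect',np.round(r[0],1),np.round(r[1],1),round(r[2],2),'mean',P.mean(0).round(1))
# side camera check
Z=np.load('/tmp/side.npz');W2=world('side',Z['d']);p2=Z['p']
for nm,(lo,hi) in dict(fin=([655,50,25],[730,120,100]),dow=([500,-440,7],[580,-300,22])).items():
    P=W2.reshape(-1,3);q=P[((P>lo)&(P<hi)).all(1)];print(nm,len(q),q.min(0).round(),q.max(0).round(),q.mean(0).round(1))
```

```text
85 30 [696.3  85.4  93.2] [688.2  76.4  88. ] [705.4  95.6  98.8]
75 32 [691.3  85.4  77. ] [678.6  70.6  75. ] [711.1  99.9  80.9]
60 64 [689.4  80.9  68.5] [677.3  65.4  60.1] [717.1 104.5  74.8]
45 2 [690.2  80.4  57.1] [678.4  65.9  55.9] [702.1  94.9  58.4]
  return _methods._mean(a, axis=axis, dtype=dtype,
  ret = um.true_divide(
Traceback (most recent call last):
ValueError: zero-size array to reduction operation minimum which has no identity
```

Run:
```python
from h import *
Z=np.load('/tmp/top.npz');p,d=Z['p'],Z['d'];W=world('top',d)
hsv=cv2.cvtColor(p,cv2.COLOR_RGB2HSV); m=((hsv[...,2]>205)&(hsv[...,0]<25)&(hsv[...,1]>90)).astype(np.uint8)
m[:185]=0;m[260:]=0;m[:,:260]=0;m[:,385:]=0
M=vision.camera_model('top');K=np.array(M['mtx']);T=np.array(M['extrinsics'])
def toz(u,v,z=0):
    r=T[:3,:3]@np.array([(u-K[0,2])/K[0,0],-(v-K[1,2])/K[1,1],-1]); t=(z-T[2,3])/r[2]; return T[:3,3]+t*r
n,l,st,c=cv2.connectedComponentsWithStats(m,connectivity=4)
for k in range(1,n):
    if st[k,4]<200: continue
    vv,uu=np.where(l==k); P=np.array([toz(u,v)[:2] for u,v in zip(uu,vv)],np.float32)
    r=cv2.minAreaRect(P); print(st[k],'rect',np.round(r[0],1),np.round(r[1],1),round(r[2],2),'mean',P.mean(0).round(1))
Z=np.load('/tmp/side.npz');W2=world('side',Z['d']);p2=Z['p']
P=W2.reshape(-1,3)
for nm,(lo,hi) in dict(fin=([655,50,25],[730,130,100]),dow=([500,-440,7],[580,-300,22])).items():
    q=P[((P>lo)&(P<hi)).all(1)];print(nm,len(q), len(q) and (q.min(0).round(),q.max(0).round(),q.mean(0).round(1)))
c=p[140:260,205:310];save('choice.png',cv2.resize(c,None,fx=5,fy=5,interpolation=cv2.INTER_CUBIC))
c=p[180:265,385:500];save('choice2.png',cv2.resize(c,None,fx=5,fy=5,interpolation=cv2.INTER_CUBIC))
```

```text
[ 305  196   69   49 2738] rect [480.7 -73.1] [152.4 222.6] 3.81 mean [480.4 -72.5]
[270 201  34  22 420] rect [515.4 104.3] [ 61.1 117.2] 11.17 mean [519.1 104. ]
[271 222  34  26 493] rect [426.1  94.8] [ 70.  121.8] 13.83 mean [422.5 101.4]
fin 198 (array([673.,  82.,  25.]), array([711., 110.,  98.]), array([690.5,  98. ,  63.3]))
dow 53 (array([ 518., -425.,    7.]), array([ 555., -304.,   20.]), array([ 536.4, -354.1,   15.7]))
```

View pics/choice.png

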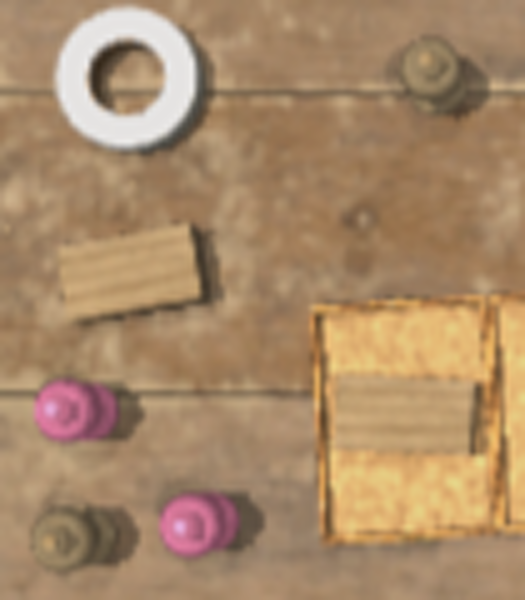

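View pics/choice2.png

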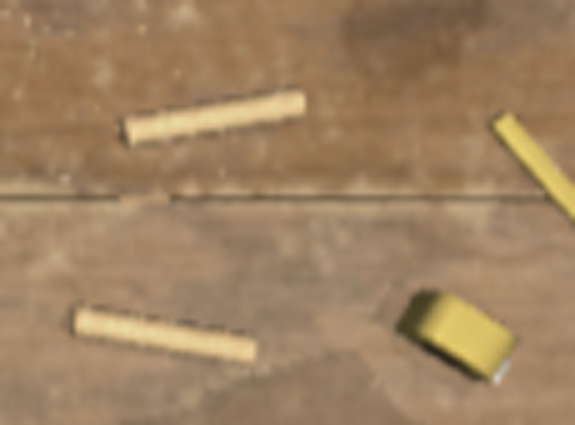

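```bash
cat >> h.py <<'E'
from scipy.spatial.transform import Rotation as R
def goal(*pts):
    s=monitor.observe(); r=R.from_quat(s['ee_rot']); p=s['tcp_pos']
    M=r.as_matrix(); print('t %.2f'%s['time'],'tcp',p.round(1),'tooly yaw %.1f'%np.degrees(np.arctan2(M[1,1],M[0,1])),'tilt %.2f'%np.degrees(np.arccos(-M[2,2])),'gap %.1f'%s['finger_gap'],'F',s['contact_force'].round(1),'q',s['qpos'].round(2))
    for (x,y,z,yaw) in pts:
        a=np.radians(yaw); Y=np.array([np.cos(a),np.sin(a),0]);Zz=np.array([0,0,-1.]);X=np.cross(Y,Zz)
        g=R.from_matrix(np.stack([X,Y,Zz],1))
        print((x,y,z,yaw),'shift',(r.inv().apply(np.array([x,y,z])-p)).round(1).tolist(),'turn',np.degrees((r.inv()*g).as_rotvec()).round(1).tolist())
E
python3 -c "
from h import *
goal((540,-368,150,10))"
```

```text
t 0.50 tcp [ 241.  -603.6  231.3] tooly yaw -68.2 tilt 0.00 gap 85.3 F [-0.4  0.5 -0.6] q [ 1.13  0.63  0.04  1.52 -0.03  1.   -0.02]
(540, -368, 150, 10) shift [365.1, -108.0, 81.3] turn [-0.0, -0.0, -78.2]
```

send_rows --series '[[0.2, [365, -108, 81], [0, 0, -78]], [0.2, [365, -108, 81], [0, 0, -78]], [0.2, [365, -108, 81], [0, 0, -78]], [0.2, [365, -108, 81], [0, 0, -78]], [0.2, [365, -108, 81], [0, 0, -78]], [0.2, [365, -108, 81], [0, 0, -78]], [0.2, [365, -108, 81], [0, 0, -78]], [0.2, [365, -108, 81], [0, 0, -78]], [0.2, [365, -108, 81], [0, 0, -78]], [0.2, [365, -108, 81], [0, 0, -78]], [0.2, [365, -108, 81], [0, 0, -78]], [0.2, [365, -108, 81], [0, 0, -78]], [0.2, [365, -108, 81], [0, 0, -78]], [0.2, [365, -108, 81], [0, 0, -78]], [0.2, [365, -108, 81], [0, 0, -78]], [0.2, [365, -108, 81], [0, 0, -78]]]'

```text
time: 1.83
tcp_pos: [539.3, -369.0, 150.6]
ee_rot: [0.645, 0.764, -0.0, 0.0]
contact_force: [-0.2, 0.8, -0.3]
finger_gap: 34.1
```

Run:
```python
from h import *
goal((540,-368,60,10),(540,-368,3,10))
```

```text
t 1.83 tcp [ 539.3 -369.   150.6] tooly yaw 9.6 tilt 0.04 gap 34.1 F [-0.2  0.8 -0.3] q [ 0.74  0.74 -0.31  1.58  0.27  0.87  0.49]
(540, -368, 60, 10) shift [0.9, 0.8, 90.6] turn [-0.0, 0.0, -0.4]
(540, -368, 3, 10) shift [0.9, 0.8, 147.6] turn [-0.0, 0.0, -0.4]
```

send_rows --series '[[0, [1, 1, 35], [0, 0, 0]], [0, [1, 1, 70], [0, 0, 0]], [0, [1, 1, 100], [0, 0, 0]], [0, [1, 1, 120], [0, 0, 0]], [0, [1, 1, 133], [0, 0, 0]], [0, [1, 1, 141], [0, 0, 0]], [0, [1, 1, 147], [0, 0, 0]], [0, [1, 1, 147], [0, 0, 0]]]'

```text
time: 2.5
tcp_pos: [540.1, -368.0, 3.3]
ee_rot: [0.646, 0.764, -0.0, 0.0]
contact_force: [0.4, -0.6, 0.1]
finger_gap: 42.4
```

Run:
```python
from h import *
goal((540,-368,3,10))
p,d=snap('side');save('s1.png',cv2.resize(p[140:220,330:430],None,fx=6,fy=6,interpolation=cv2.INTER_CUBIC))
```

```text
t 2.50 tcp [ 540.1 -368.     3.3] tooly yaw 9.6 tilt 0.04 gap 42.4 F [ 0.4 -0.6  0.1] q [ 0.7   0.93 -0.24  1.64  0.34  0.61  0.43]
(540, -368, 3, 10) shift [0.1, -0.1, 0.3] turn [-0.0, 0.0, -0.4]
```

View pics/s1.png

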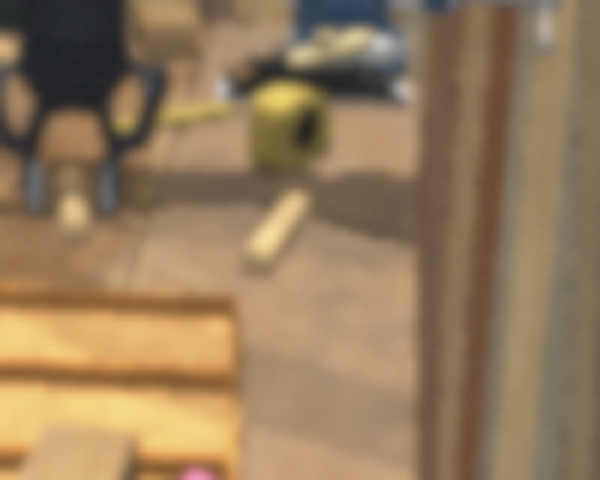

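The dowel (crop 72,200, i.e. pixel ~342,173) lies centred between the fingers (crop 33 and 110). Closing.

send_rows --series '[[1, [0, 0, 0], [0, 0, 0]], [1, [0, 0, 0], [0, 0, 0]], [1, [0, 0, 0], [0, 0, 0]], [1, [0, 0, 0], [0, 0, 0]], [1, [0, 0, 0], [0, 0, 0]], [1, [0, 0, 0], [0, 0, 0]], [1, [0, 0, 0], [0, 0, 0]], [1, [0, 0, 0], [0, 0, 0]]]'

```text
time: 3.22
tcp_pos: [541.7, -368.9, 5.9]
ee_rot: [0.646, 0.764, -0.0, 0.002]
contact_force: [-0.5, 0.2, 6.1]
finger_gap: 17.3
```

send_rows --series '[[1, [0, 0, -20], [0, 0, 0]], [1, [0, 0, -50], [0, 0, 0]], [1, [0, 0, -85], [0, 0, 0]], [1, [0, 0, -100], [0, 0, 0]], [1, [0, 0, -100], [0, 0, 0]]]'

```text
time: 3.63
tcp_pos: [544.2, -370.2, 110.9]
ee_rot: [0.646, 0.764, 0.001, 0.006]
contact_force: [0.8, -0.3, 0.8]
finger_gap: 17.4
```

Run:
```python
from h import *
goal((484.6,-132,103,94))
```

```text
t 3.63 tcp [ 544.2 -370.2  110.9] tooly yaw 9.6 tilt 0.74 gap 17.4 F [ 0.8 -0.3  0.8] q [ 0.73  0.79 -0.29  1.6   0.3   0.78  0.47]
(484.6, -132, 103, 94) shift [244.8, -19.3, 5.5] turn [0.1, 0.8, -84.4]
```

Run:
```python
from h import *
p,d=snap('side');save('s2.png',cv2.resize(p[100:200,310:410],None,fx=6,fy=6,interpolation=cv2.INTER_CUBIC))
p,d=snap('top');save('t2.png',cv2.resize(p[150:250,380:480],None,fx=6,fy=6,interpolation=cv2.INTER_CUBIC))
W=world('side',np.load('/tmp/side.npz')['d'])
```

```text
(no output)
```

View pics/s2.png

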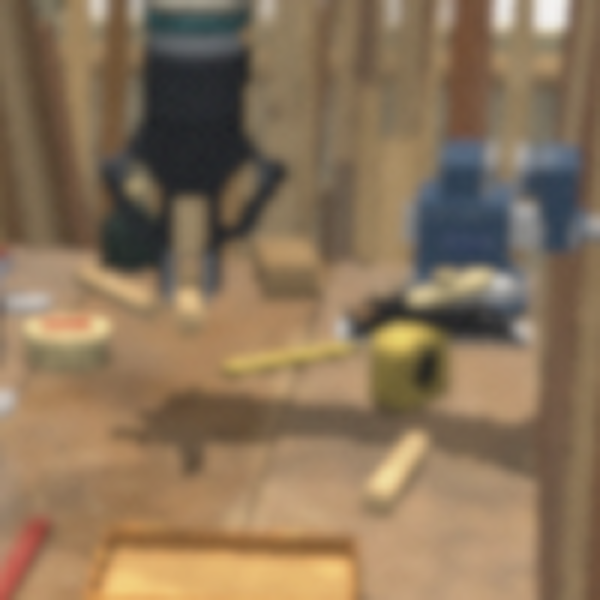

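View pics/t2.png

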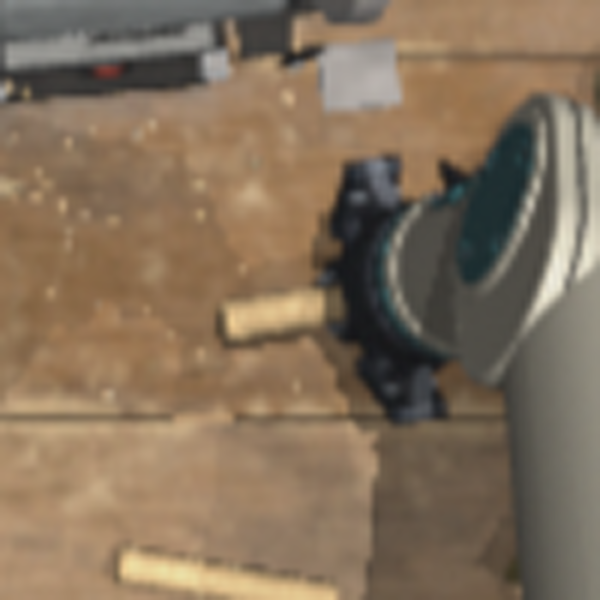

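send_rows --series '[[1, [245, -19, 0], [0, 0.8, -84]], [1, [245, -19, 0], [0, 0.8, -84]], [1, [245, -19, 0], [0, 0.8, -84]], [1, [245, -19, 0], [0, 0.8, -84]], [1, [245, -19, 0], [0, 0.8, -84]], [1, [245, -19, 0], [0, 0.8, -84]], [1, [245, -19, 0], [0, 0.8, -84]], [1, [245, -19, 0], [0, 0.8, -84]], [1, [245, -19, 0], [0, 0.8, -84]], [1, [245, -19, 0], [0, 0.8, -84]], [1, [245, -19, 0], [0, 0.8, -84]], [1, [245, -19, 0], [0, 0.8, -84]], [1, [245, -19, 0], [0, 0.8, -84]], [1, [245, -19, 0], [0, 0.8, -84]], [1, [245, -19, 0], [0, 0.8, -84]], [1, [245, -19, 0], [0, 0.8, -84]]]'

```text
time: 5.07
tcp_pos: [481.7, -130.4, 105.1]
ee_rot: [-0.03, 1.0, 0.002, -0.003]
contact_force: [0.4, 0.0, -0.2]
finger_gap: 17.1
```

Run:
```python
from h import *
goal((484.6,-132,30,94),(484.6,-132,8,94))
p,d=snap('side');save('s3.png',cv2.resize(p[130:240,300:400],None,fx=5,fy=5,interpolation=cv2.INTER_CUBIC))
p,d=snap('top');save('t3.png',cv2.resize(p[170:270,300:420],None,fx=5,fy=5,interpolation=cv2.INTER_CUBIC))
```

```text
t 5.07 tcp [ 481.7 -130.4  105.1] tooly yaw 93.5 tilt 0.46 gap 17.1 F [ 0.4  0.  -0.2] q [ 0.64  0.69 -0.65  2.03  0.68  0.65  1.17]
(484.6, -132, 30, 94) shift [-3.3, -2.2, 75.1] turn [0.3, -0.4, -0.5]
(484.6, -132, 8, 94) shift [-3.4, -2.3, 97.1] turn [0.3, -0.4, -0.5]
```

View pics/s3.png

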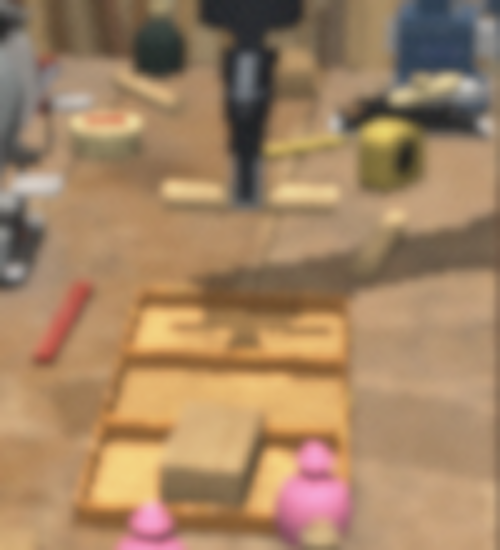

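View pics/t3.png

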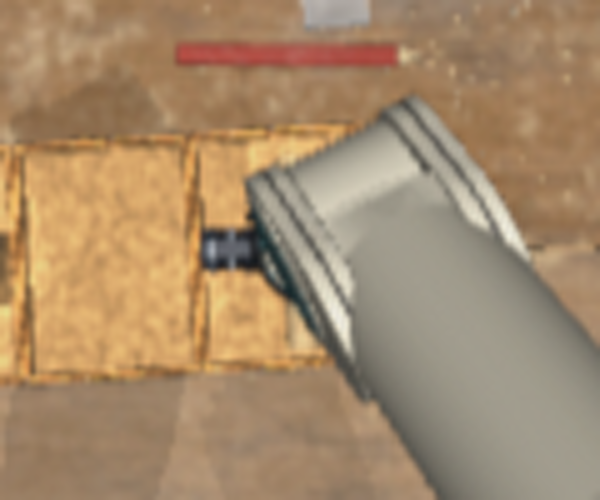

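The dowel (side crop 160–340 at row 193) hangs level and centred in the fingers above the right bay. Lowering.

send_rows --series '[[1, [-3, -2, 30], [0.3, -0.4, -0.5]], [1, [-3, -2, 55], [0.3, -0.4, -0.5]], [1, [-3, -2, 75], [0.3, -0.4, -0.5]], [1, [-3, -2, 85], [0.3, -0.4, -0.5]], [1, [-3, -2, 92], [0.3, -0.4, -0.5]], [1, [-3, -2, 97], [0.3, -0.4, -0.5]], [1, [-3, -2, 97], [0.3, -0.4, -0.5]]]'

```text
time: 5.75
tcp_pos: [484.6, -131.6, 8.2]
ee_rot: [-0.035, 0.999, -0.0, 0.001]
contact_force: [-0.1, -0.8, -0.6]
finger_gap: 17.4
```

Run:
```python
from h import *
goal((484.6,-132,6,94))
p,d=snap('side');save('s4.png',cv2.resize(p[130:240,300:400],None,fx=5,fy=5,interpolation=cv2.INTER_CUBIC))
```

```text
t 5.75 tcp [ 484.6 -131.6    8.2] tooly yaw 94.0 tilt 0.08 gap 17.4 F [-0.1 -0.8 -0.6] q [ 0.51  0.84 -0.45  2.07  0.89  0.44  1.  ]
(484.6, -132, 6, 94) shift [-0.0, -0.4, 2.2] turn [-0.0, 0.1, 0.0]
```

View pics/s4.png

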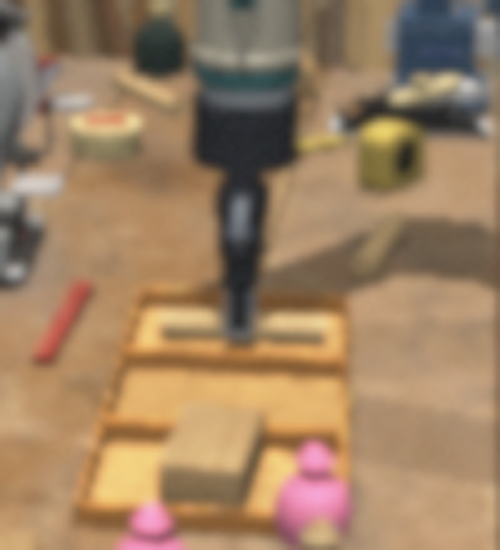

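Dowel is within the bay, nothing touched yet. Down until light contact, in small steps.

send_rows --series '[[1, [0, 0, 1], [0, 0, 0]], [1, [0, 0, 2], [0, 0, 0]], [1, [0, 0, 3], [0, 0, 0]]]'

```text
time: 6.05
tcp_pos: [485.4, -131.9, 6.3]
ee_rot: [-0.035, 0.999, -0.001, 0.002]
contact_force: [-0.4, -0.1, -0.4]
finger_gap: 17.1
```

send_rows --series '[[1, [0, 0, 1], [0, 0, 0]], [1, [0, 0, 2], [0, 0, 0]], [1, [0, 0, 2], [0, 0, 0]]]'

```text
time: 6.3
tcp_pos: [485.4, -131.9, 6.0]
ee_rot: [-0.035, 0.999, -0.001, 0.002]
contact_force: [-4.1, 0.9, 17.0]
finger_gap: 17.2
```

send_rows --series '[[1, [0, 0, -0.5], [0, 0, 0]], [0.3, [0, 0, -0.5], [0, 0, 0]], [0.1, [0, 0, -0.5], [0, 0, 0]], [0.1, [0, 0, -0.5], [0, 0, 0]], [0.1, [0, 0, -0.5], [0, 0, 0]]]'

```text
time: 6.72
tcp_pos: [485.3, -132.0, 6.3]
ee_rot: [-0.035, 0.999, -0.001, 0.002]
contact_force: [-0.2, 0.4, 0.3]
finger_gap: 37.9
```

send_rows --series '[[0.1, [0, 0, -10], [0, 0, 0]], [0.1, [0, 0, -30], [0, 0, 0]], [0.1, [0, 0, -65], [0, 0, 0]], [-0.5, [0, 0, -100], [0, 0, 0]], [-0.8, [0, 0, -140], [0, 0, 0]], [-0.8, [0, 0, -150], [0, 0, 0]], [-0.8, [0, 0, -150], [0, 0, 0]]]'

```text
time: 7.3
tcp_pos: [486.9, -131.9, 159.8]
ee_rot: [-0.035, 0.999, -0.002, 0.005]
contact_force: [-1.1, 0.0, 0.1]
finger_gap: 76.5
```

Run:
```python
from h import *
goal((695,85,155,94))
p,d=snap('side');save('s5.png',cv2.resize(p[130:240,300:400],None,fx=5,fy=5,interpolation=cv2.INTER_CUBIC))
W=world('side',d).reshape(-1,3); q=W[((W>[400,-190,9])&(W<[560,-80,26])).all(1)]; print(len(q),q.min(0),q.max(0))
```

```text
t 7.30 tcp [ 486.9 -131.9  159.8] tooly yaw 94.0 tilt 0.63 gap 76.5 F [-1.1  0.   0.1] q [ 0.69  0.61 -0.73  1.99  0.6   0.75  1.24]
(695, 85, 155, 94) shift [-222.6, 202.0, 6.1] turn [-0.3, 0.6, -0.0]
233 [ 402.9331491  -189.88319181    9.03220685] [559.9317643  -80.4503911   21.15499331]
```

View pics/s5.png

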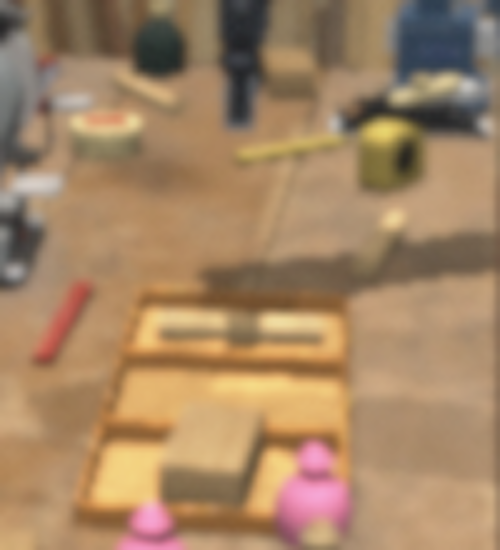

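send_rows --series '[[-0.9, [-223, 202, 6], [-0.3, 0.6, 0]], [-0.9, [-223, 202, 6], [-0.3, 0.6, 0]], [-0.9, [-223, 202, 6], [-0.3, 0.6, 0]], [-0.9, [-223, 202, 6], [-0.3, 0.6, 0]], [-0.9, [-223, 202, 6], [-0.3, 0.6, 0]], [-0.9, [-223, 202, 6], [-0.3, 0.6, 0]], [-0.9, [-223, 202, 6], [-0.3, 0.6, 0]], [-0.9, [-223, 202, 6], [-0.3, 0.6, 0]], [-0.9, [-223, 202, 6], [-0.3, 0.6, 0]], [-0.9, [-223, 202, 6], [-0.3, 0.6, 0]], [-0.9, [-223, 202, 6], [-0.3, 0.6, 0]], [-0.9, [-223, 202, 6], [-0.3, 0.6, 0]]]'

```text
time: 8.35
tcp_pos: [693.0, 82.5, 151.8]
ee_rot: [-0.034, 0.999, -0.0, -0.003]
contact_force: [0.1, -0.2, 0.3]
finger_gap: 81.2
```

Run:
```python
from h import *
goal((695,85,31,94))
p,d=snap('side');save('s6.png',cv2.resize(p[130:240,240:340],None,fx=5,fy=5,interpolation=cv2.INTER_CUBIC))
p,d=snap('top');save('t6.png',cv2.resize(p[110:270,250:410],None,fx=3.7,fy=3.7,interpolation=cv2.INTER_CUBIC))
```

```text
t 8.35 tcp [693.   82.5 151.8] tooly yaw 93.9 tilt 0.33 gap 81.2 F [ 0.1 -0.2  0.3] q [ 0.19  0.87 -0.68  1.42  0.58  1.06  1.04]
(695, 85, 31, 94) shift [-2.8, 2.4, 120.8] turn [-0.0, -0.3, -0.1]
```

View pics/s6.png

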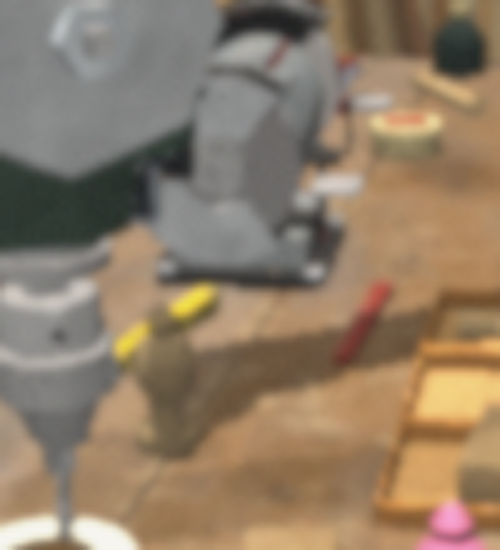

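View pics/t6.png

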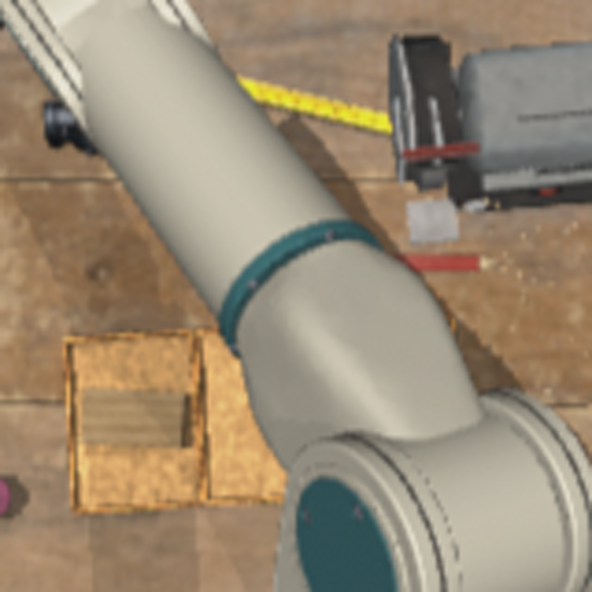

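send_rows --series '[[-1, [-3, 2, 10], [0, -0.3, 0]], [-1, [-3, 2, 30], [0, -0.3, 0]], [-1, [-3, 2, 50], [0, -0.3, 0]], [-1, [-3, 2, 68], [0, -0.3, 0]], [-1, [-3, 2, 68], [0, -0.3, 0]]]'

```text
time: 8.87
tcp_pos: [693.1, 83.3, 79.9]
ee_rot: [-0.034, 0.999, -0.001, -0.003]
contact_force: [-0.6, -0.9, -0.3]
finger_gap: 85.4
```

Run:
```python
from h import *
goal((695,85,32,94))
p,d=snap('side');save('s7.png',cv2.resize(p[130:240,240:340],None,fx=5,fy=5,interpolation=cv2.INTER_CUBIC))
```

```text
t 8.87 tcp [693.1  83.3  79.9] tooly yaw 93.9 tilt 0.37 gap 85.4 F [-0.6 -0.9 -0.3] q [ 0.17  0.95 -0.63  1.47  0.63  0.95  0.99]
(695, 85, 32, 94) shift [-2.3, 1.6, 47.9] turn [-0.1, -0.4, -0.1]
```

View pics/s7.png

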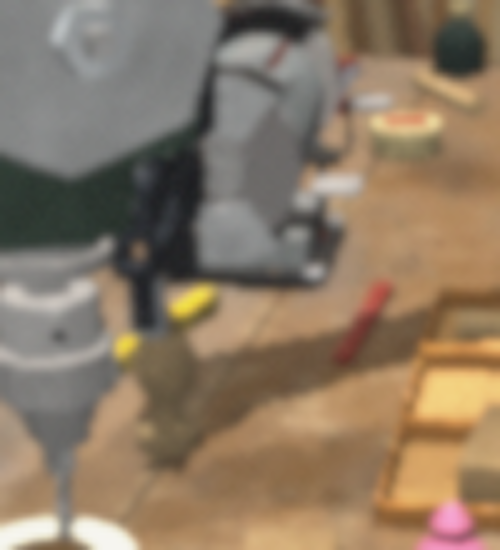

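```bash
cat >> h.py <<'E'
def proj(n,P):
    m=vision.camera_model(n);K=np.array(m['mtx']);T=np.linalg.inv(np.array(m['extrinsics']))
    c=T@np.append(P,1); return K[0,0]*c[0]/-c[2]+K[0,2], K[1,1]*-c[1]/-c[2]+K[1,2]
E
python3 - <<'E'
from h import *
for P in [(693,125,93),(693,41,93),(693,83,93),(695,85,96),(695,85,0),(695,85,50)]:
    u,v=proj('side',P); print(P,round(u,1),round(v,1),'crop',round((u-240)*5),round((v-130)*5))
p=np.load('/tmp/side.npz') if 0 else None
d=cv2.imread('pics/s7.png')
save('s7b.png',cv2.resize(d[...,::-1][230:500,70:260],None,fx=2.2,fy=2.2))
E
```

```text
(693, 125, 93) 268.0 196.0 crop 140 330
(693, 41, 93) 276.3 186.2 crop 181 281
(693, 83, 93) 272.3 190.9 crop 161 305
(695, 85, 96) 271.4 190.2 crop 157 301
(695, 85, 0) 273.0 218.0 crop 165 440
(695, 85, 50) 272.2 203.7 crop 161 369
```

View pics/s7b.png

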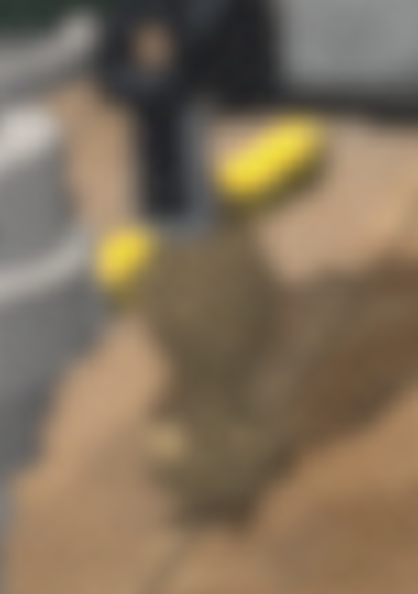

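send_rows --series '[[-1, [-3, 2, 10], [0, -0.3, 0]], [-1, [-3, 2, 22], [0, -0.3, 0]], [-1, [-3, 2, 34], [0, -0.3, 0]], [-1, [-3, 2, 44], [0, -0.3, 0]], [-1, [-3, 2, 48], [0, -0.3, 0]], [-1, [-3, 2, 48], [0, -0.3, 0]]]'

```text
time: 9.42
tcp_pos: [696.0, 85.8, 32.3]
ee_rot: [-0.034, 0.999, -0.001, -0.0]
contact_force: [0.1, 0.5, 0.3]
finger_gap: 85.3
```

Run:
```python
from h import *
goal((696,85,32,94))
p,d=snap('side');save('s8.png',cv2.resize(p[160:230,250:300],None,fx=8,fy=8,interpolation=cv2.INTER_CUBIC))
```

```text
t 9.42 tcp [696.   85.8  32.3] tooly yaw 93.9 tilt 0.09 gap 85.3 F [0.1 0.5 0.3] q [ 0.15  1.01 -0.6   1.48  0.67  0.87  0.96]
(696, 85, 32, 94) shift [0.1, -0.8, 0.3] turn [-0.1, -0.1, -0.1]
```

View pics/s8.png

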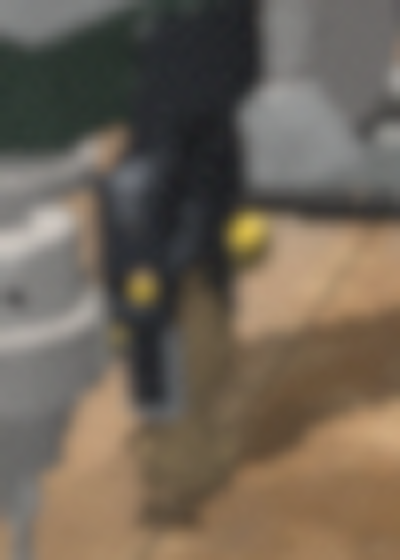

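No contact; fingers straddle the finial. Close gently (no earlier stop needed).

send_rows --series '[[0, [0, 0, 0], [0, 0, 0]], [0.2, [0, 0, 0], [0, 0, 0]], [0.5, [0, 0, 0], [0, 0, 0]], [1, [0, 0, 0], [0, 0, 0]], [1, [0, 0, 0], [0, 0, 0]], [1, [0, 0, 0], [0, 0, 0]], [1, [0, 0, 0], [0, 0, 0]], [1, [0, 0, 0], [0, 0, 0]]]'

```text
time: 10.13
tcp_pos: [697.1, 86.3, 34.1]
ee_rot: [-0.034, 0.999, -0.0, 0.001]
contact_force: [-2.0, 0.2, 6.0]
finger_gap: 39.8
```

Run:
```python
from h import *
goal((696,85,132,94))
p,d=snap('side');save('s9.png',cv2.resize(p[160:230,250:300],None,fx=8,fy=8,interpolation=cv2.INTER_CUBIC))
```

```text
t 10.13 tcp [697.1  86.3  34.1] tooly yaw 93.9 tilt 0.10 gap 39.8 F [-2.   0.2  6. ] q [ 0.15  1.   -0.6   1.48  0.67  0.87  0.96]
(696, 85, 132, 94) shift [1.0, -1.3, -97.9] turn [-0.0, 0.1, -0.1]
```

View pics/s9.png

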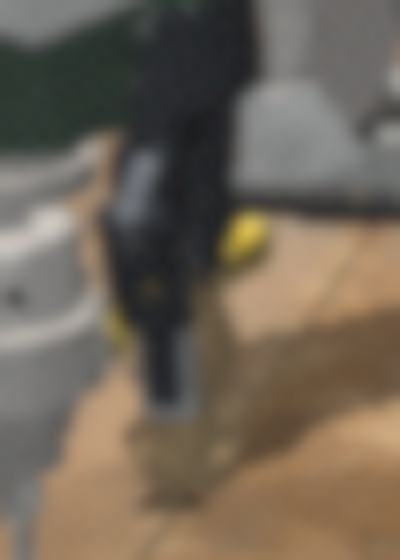

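send_rows --series '[[1, [0, 0, -10], [0, 0, 0]], [1, [0, 0, -30], [0, 0, 0]], [1, [0, 0, -60], [0, 0, 0]], [1, [0, 0, -80], [0, 0, 0]], [1, [0, 0, -80], [0, 0, 0]]]'

```text
time: 10.6
tcp_pos: [699.8, 87.5, 119.5]
ee_rot: [-0.033, 0.999, 0.001, 0.005]
contact_force: [0.9, -0.0, -0.7]
finger_gap: 39.8
```

Run:
```python
from h import *
goal((477,-14,115,94))
p,d=snap('side');save('s10.png',cv2.resize(p[120:230,240:310],None,fx=5.4,fy=5.4,interpolation=cv2.INTER_CUBIC))
```

```text
t 10.60 tcp [699.8  87.5 119.5] tooly yaw 93.8 tilt 0.55 gap 39.8 F [ 0.9 -0.  -0.7] q [ 0.17  0.9  -0.66  1.44  0.61  1.    1.01]
(477, -14, 115, 94) shift [229.2, -86.4, 2.2] turn [0.0, 0.5, -0.2]
```

View pics/s10.png

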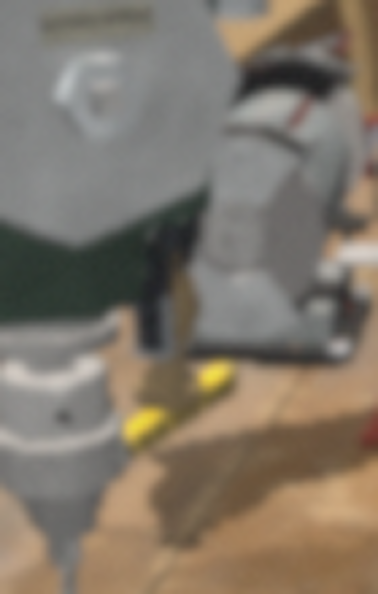

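send_rows --series '[[1, [229, -86, 0], [0, 0.5, 0]], [1, [229, -86, 0], [0, 0.5, 0]], [1, [229, -86, 0], [0, 0.5, 0]], [1, [229, -86, 0], [0, 0.5, 0]], [1, [229, -86, 0], [0, 0.5, 0]], [1, [229, -86, 0], [0, 0.5, 0]], [1, [229, -86, 0], [0, 0.5, 0]], [1, [229, -86, 0], [0, 0.5, 0]], [1, [229, -86, 0], [0, 0.5, 0]], [1, [229, -86, 0], [0, 0.5, 0]], [1, [229, -86, 0], [0, 0.5, 0]]]'

```text
time: 11.57
tcp_pos: [477.0, -13.5, 115.5]
ee_rot: [-0.034, 0.999, 0.0, -0.001]
contact_force: [-0.4, 0.0, -0.1]
finger_gap: 39.5
```

Run:
```python
from h import *
goal((477,-14,60,94),(477,-14,36,94))
p,d=snap('side');save('s11.png',cv2.resize(p[120:240,290:390],None,fx=5,fy=5,interpolation=cv2.INTER_CUBIC))
```

```text
t 11.57 tcp [477.  -13.5 115.5] tooly yaw 93.9 tilt 0.09 gap 39.5 F [-0.4  0.  -0.1] q [ 0.41  0.65 -0.65  2.08  0.68  0.63  0.93]
(477, -14, 60, 94) shift [0.0, -0.6, 55.5] turn [0.0, -0.1, -0.1]
(477, -14, 36, 94) shift [-0.0, -0.6, 79.5] turn [0.0, -0.1, -0.1]
```

View pics/s11.png

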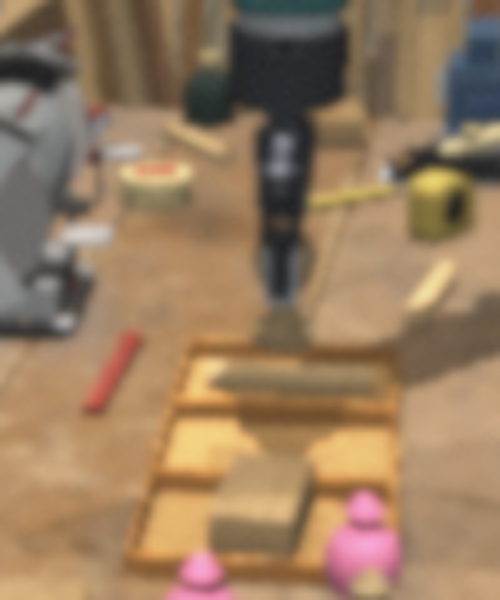

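send_rows --series '[[1, [0, -0.5, 15], [0, 0, 0]], [1, [0, -0.5, 35], [0, 0, 0]], [1, [0, -0.5, 55], [0, 0, 0]], [1, [0, -0.5, 68], [0, 0, 0]], [1, [0, -0.5, 75], [0, 0, 0]], [1, [0, -0.5, 78], [0, 0, 0]], [1, [0, -0.5, 79], [0, 0, 0]]]'

```text
time: 12.2
tcp_pos: [477.0, -13.5, 36.1]
ee_rot: [-0.034, 0.999, 0.0, -0.001]
contact_force: [0.1, -0.3, -0.6]
finger_gap: 39.3
```

send_rows --series '[[1, [0, 0, 0.7], [0, 0, 0]], [1, [0, 0, 1.4], [0, 0, 0]], [1, [0, 0, 2], [0, 0, 0]]]'

```text
time: 12.45
tcp_pos: [477.5, -13.5, 34.7]
ee_rot: [-0.034, 0.999, 0.0, -0.0]
contact_force: [-0.3, 0.3, -0.5]
finger_gap: 40.0
```

send_rows --series '[[1, [0, 0, 0.7], [0, 0, 0]], [1, [0, 0, 1.4], [0, 0, 0]], [1, [0, 0, 1.4], [0, 0, 0]]]'

```text
time: 12.7
tcp_pos: [477.9, -13.5, 34.2]
ee_rot: [-0.034, 0.999, 0.0, 0.0]
contact_force: [-1.1, 1.3, 7.8]
finger_gap: 39.4
```

send_rows --series '[[0.02, [0, 0, 0], [0, 0, 0]], [-0.1, [0, 0, 0], [0, 0, 0]], [-0.3, [0, 0, 0], [0, 0, 0]], [-0.4, [0, 0, 0], [0, 0, 0]], [-0.4, [0, 0, 0], [0, 0, 0]], [-0.4, [0, 0, 0], [0, 0, 0]]]'

```text
time: 13.2
tcp_pos: [477.9, -13.5, 34.2]
ee_rot: [-0.034, 0.999, 0.0, 0.0]
contact_force: [-0.7, -0.2, -1.0]
finger_gap: 59.8
```

Run:
```python
from h import *
goal((477,-14,36,94))
p,d=snap('side');save('s12.png',cv2.resize(p[120:240,290:390],None,fx=5,fy=5,interpolation=cv2.INTER_CUBIC))
```

```text
t 13.20 tcp [477.9 -13.5  34.2] tooly yaw 93.9 tilt 0.04 gap 59.8 F [-0.7 -0.2 -1. ] q [ 0.29  0.78 -0.48  2.13  0.86  0.44  0.77]
(477, -14, 36, 94) shift [0.9, -0.4, -1.8] turn [0.0, 0.0, -0.1]
```

View pics/s12.png

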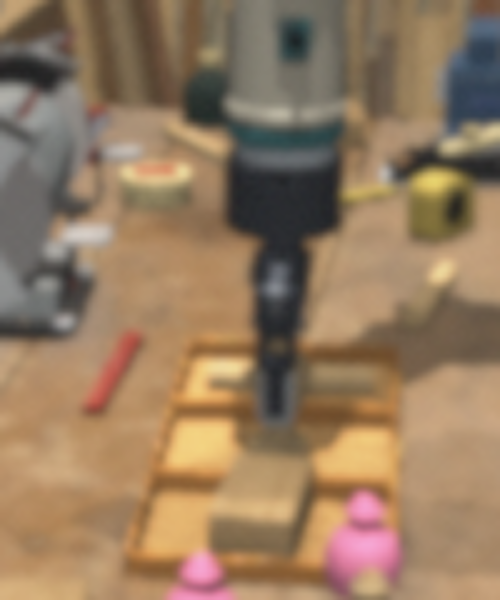

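Released; forces nil. Rise straight, then move away toward the right for a clear view.

send_rows --series '[[-0.4, [0, 0, -8], [0, 0, 0]], [-0.4, [0, 0, -25], [0, 0, 0]], [-0.4, [0, 0, -50], [0, 0, 0]], [-0.4, [0, 0, -80], [0, 0, 0]], [-0.4, [0, 0, -120], [0, 0, 0]], [-0.4, [0, 0, -160], [0, 0, 0]], [-0.4, [0, 0, -180], [0, 0, 0]], [-0.4, [0, 0, -180], [0, 0, 0]]]'

```text
time: 13.92
tcp_pos: [480.4, -12.9, 219.0]
ee_rot: [-0.034, 0.999, -0.0, 0.005]
contact_force: [0.3, -0.8, -0.2]
finger_gap: 59.7
```

Run:
```python
from h import *
goal((330,-450,230,-30),(330,-450,230,94))
```

```text
t 13.92 tcp [480.4 -12.9 219. ] tooly yaw 93.9 tilt 0.52 gap 59.7 F [ 0.3 -0.8 -0.2] q [ 0.53  0.51 -0.81  1.98  0.49  0.85  1.09]
(330, -450, 230, -30) shift [179.7, -425.9, -12.4] turn [0.5, 0.3, 123.9]
(330, -450, 230, 94) shift [179.7, -425.9, -12.4] turn [-0.0, 0.5, -0.1]
```

send_rows --series '[[-0.4, [180, -426, -12], [0, 0, 60]], [-0.4, [180, -426, -12], [0, 0, 60]], [-0.4, [180, -426, -12], [0, 0, 60]], [-0.4, [180, -426, -12], [0, 0, 60]], [-0.4, [180, -426, -12], [0, 0, 60]], [-0.4, [180, -426, -12], [0, 0, 60]], [-0.4, [180, -426, -12], [0, 0, 60]], [-0.4, [180, -426, -12], [0, 0, 60]], [-0.4, [180, -426, -12], [0, 0, 60]], [-0.4, [180, -426, -12], [0, 0, 60]], [-0.4, [180, -426, -12], [0, 0, 60]], [-0.4, [180, -426, -12], [0, 0, 60]], [-0.4, [180, -426, -12], [0, 0, 60]], [-0.4, [180, -426, -12], [0, 0, 60]], [-0.4, [180, -426, -12], [0, 0, 60]], [-0.4, [180, -426, -12], [0, 0, 60]]]'

```text
time: 15.25
tcp_pos: [330.7, -448.2, 229.6]
ee_rot: [0.469, 0.883, 0.003, 0.004]
contact_force: [-0.3, 0.4, 0.3]
finger_gap: 59.9
```

Run:
```python
from h import *
goal()
p,d=snap('top');save('t13.png',cv2.resize(p[100:300,170:470],None,fx=2.66,fy=2.66,interpolation=cv2.INTER_CUBIC))
W=world('top',d)
q=W.reshape(-1,3)
for nm,lo,hi in (('dow',[415,-180,9],[555,-85,30]),('fin',[430,-50,30],[530,40,110]),('fintip',[430,-50,85],[530,40,110]),('blk',[435,50,25],[510,155,60])):
    a=q[((q>lo)&(q<hi)).all(1)]; r=cv2.minAreaRect(a[:,:2].astype(np.float32)); print(nm,len(a),a.mean(0).round(1),'medz',np.median(a[:,2]).round(1),np.percentile(a[:,2],95).round(1),np.round(r[0],1),np.round(r[1],1),round(r[2],1))
p,d=snap('side');save('s13.png',cv2.resize(p[130:270,290:390],None,fx=4.2,fy=4.2,interpolation=cv2.INTER_CUBIC))
```

```text
t 15.25 tcp [ 330.7 -448.2  229.6] tooly yaw 34.1 tilt 0.53 gap 59.9 F [-0.3  0.4  0.3] q [ 1.23  0.53 -0.51  1.78  0.31  0.91  1.18]
dow 208 [ 484.6 -133.4   17. ] medz 17.0 22.1 [ 485.  -133.7] [119.6  19.4] 4.1
fin 133 [477.4 -14.3  75.7] medz 74.2 95.4 [477.1 -13.5] [38.4 38.6] 0.2
fintip 31 [477.4 -13.5  92.6] medz 93.2 97.0 [478.2 -13.7] [15.7 18.8] 0.6
blk 420 [472.9 102.2  35.1] medz 35.2 39.2 [472.4 103. ] [89.2 49. ] 89.9
```

View pics/t13.png

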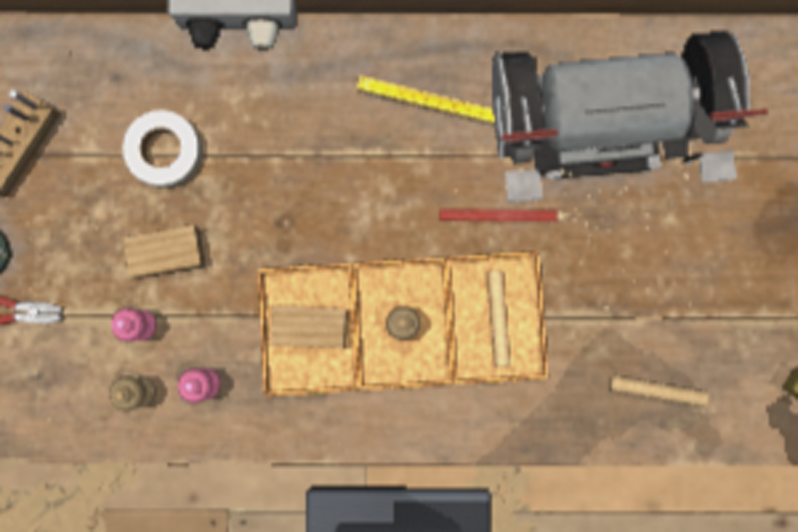

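View pics/s13.png

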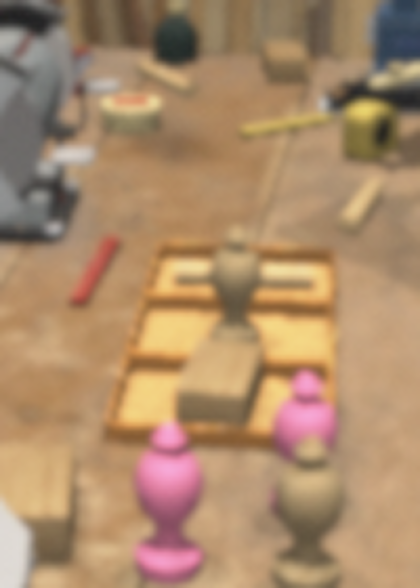

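The top view (scaled by 2.66) shows the block at (310,328), the finial standing at (404,323) and the dowel at (498,318), one per bay. The spares and bystanders have not moved. The dowel's height still matches what it was on the bench (median 17.0 mm against a mean of 16.5 mm). Handing in.

```bash
python3 -c "
from h import *
print(workorder.hand_in()); goal()"
```

```text
the job is handed in; nothing more can be done
None
the job is handed in; nothing more can be done
```

The tray now holds one of each part, and I handed the job in at about 15.4 s of the 69 s allowed. The left bay already had its block, so I left it alone. I put a dowel in the right bay and a finial in the middle bay, both taken from the bench.

| Part | Last measured position (x, y in mm) | Check from the top camera |
|---|---|---|
| Dowel | 485, -134 | lies flat along the bay, top about 17 mm, same height as on the bench |
| Finial | 477, -14 | upright, tip over its foot, about 96 mm tall |
| Block | 472, 103 | not moved |

- **Surroundings:** In the top view, the spare parts, the pink look-alikes, the pencil and the masking tape looked unmoved. The tape measure and pliers are only partly in that view.
- **Contact force:** The highest wrist force in any reading was about 17 N, when setting the dowel down.
- **Disagreements:** The two cameras differed by a few millimetres on where the finial and dowel stood, and the jaws centred both parts. The gripper read about 2 mm less than nominal thickness on each part (17.3 mm for the 20 mm dowel, 39.8 mm for the 42 mm finial), but both were held securely.
- **Not checked:** The height readings scatter by about 2.5 mm, so the dowel resting on its flat is judged from its height and still pose, not seen directly. After hand-in the robot took no further calls, so I could not look again.

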